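# Stop check on the tube roller mixer

### The arm

A 6-joint arm with a two-finger parallel gripper is mounted at the origin on a cart in front of the work surface, level with it; the furniture and walls round the work are solid. World frame = base frame: x ahead of the robot, y to its left, z up, the work surface at z = 0. Lengths are in m, angles in rad, forces in N, time in s.
With the tool pointing down it reaches from about 0.35 to 0.85 m from the base axis. Payload 8.1 kg.
Tool frame: the origin (TCP) lies at the very end of the fingers, on their centre line; the grasp point (between the pads) lies 19 mm behind it; z points along the fingers, y is the line along which they close (so a half turn about z gives the same grasp; the last joint's range is limited). The gripper opens to 93 mm and grips with 3 to 60 N. Pads are 15 mm wide; open, the fingers measure 128 mm over their backs; the gripper's body (75 mm by 188 mm) begins 65 mm behind the grasp point.
Start: joints at [-1.317, 0.13, 1.488, -0, 1.523, -0.085], TCP at [0.199, -0.566, 0.219] pointing down, gripper open.
Joint ranges: [-2.96, 2.96], [-0.89, 2.26], [0.02, 2.5], [-1.34, 4.48], [0, 2.73], [-2.66, 2.66]. Speed limits (rad/s): [2.39, 2.39, 2.79, 3.14, 3.14, 3.14].

### API

Orientations are given as a unit quaternion [x, y, z, w].
In Python, from cell import robot gives the robot as it stands.
- The arm moves only by the tool drive_tool, never from a script. Its argument "plan" is one flat list of numbers, 7 for each row, row after row: the shift along the tool's x, y, z in units of 15 cm (1.0 is 15 cm), then the turn, a rotation vector about the tool's x, y, z in units of 0.12 rad (1.0 is 0.12 rad), then the opening, from 0 (shut) to 1 (fully open). A call has exactly 10 rows; each row shifts and turns the commanded pose from where the row before left it, along the tool's axes as they then stand; what a row does not reach is not made up. A row lasts 1/12 s, in which the tool goes at most 41.7 mm and 7.16 degrees, less where a joint would pass 70% of its speed; a pose out of reach is approached as far as the arm can. A call with a number of a shift or a turn outside -1 to 1 is refused whole. A call with a gripper value outside its range is refused whole. The fingers move at their own pace and stop on an object; the grip force is fixed at half the most. Time passes only in rows, so rows that do not move let the fingers close, or fill a call up. It gives the time, the measured TCP pose, the force, the opening and the grip force at its end, in the units of the state.
- robot.read_state(): the state, without advancing time (a new reading comes with each control period).
- robot.read_camera(name): name is "side" or "top" or "wrist"; returns the picture (400x640x3 uint8, red, green, blue); there is no depth.
- robot.camera_model(name): a dict with "camera_matrix" (3x3 intrinsics, pixels), "world_to_cam" (4x4, takes a point from world to camera coordinates). Camera axes: x right, y down, z forward; pixel columns grow to the right and rows downward; lengths in m; the calibration is good to about 2 mm. A picture is of the moment at which its call begins: read the wrist's pose just before it. camera_model takes no time and is no camera call; for the wrist camera it gives the pose at the moment of the call.
- robot.close_job(): hands the job in; it is judged then, once.
The state is a dict: "t": time; "q": joint angles; "qvel": joint speeds; "joint_efforts": joint torques, N m; "eef_pos": TCP position; "orientation": TCP orientation; "force": force on the tool from outside, world axes, zero at the start; "wrist_torque": the same for the moment, N m; "finger_gap": finger opening in m; "finger_force": force on a finger pad.
Only numpy, scipy, OpenCV 4.12 (cv2) and the standard library are available. Lean on these libraries where they do the work, as an engineer would, in place of code of your own. Each camera call takes 0.05 s, during which the arm holds its last target. There are 200 camera calls.

### The job

Do the daily stop check on the tube roller mixer with the fingertips only, gripping nothing: press the big winged mushroom stop button down until it stays latched, and take the fingers off it. Then push one of its wings round clockwise until the latch lets go and the button springs up again, and press the small reset button beside it all the way in and let go. Do not press reset while the stop is latched, and leave the speed knob, the tubes on the rollers and the things on the bench as they are.

Things in the scene. Friction and masses are not known exactly. Their poses are not given: they have to be found in the camera images.
- mixer: the tube roller mixer, a white box 220 x 220 mm fixed on the bench; origin under its centre, x from front to rear, y to its left. Its front 90 mm is a flat control deck 70 mm high carrying, left to right, mushroom stop (x -66, y +58 mm), reset button (-70, -22) and speed knob (-70, -77, top 114 mm above the bench). Behind lie four rollers along y with tubes on them, at most 90 mm high
- stop_top (a point): top centre of the mushroom stop's dome, on its upright axis, 41.5 mm above the deck when out, 5.5 mm lower when latched. The dome is 39 mm across and 17 mm high, above a black bezel 46 mm across and 5 mm high. Two flat wings stick out of the dome at both sides, 10 mm wide, 12 mm high, 69 mm from tip to tip, undersides 19.5 mm above the deck when out, 14 mm when latched
- near_wing_face (a point): a point to push at, moving with the head: on the -y side face of the wing that, untwisted, points to the front (-x) of the mixer; 28 mm from the axis, at half the wing's height. Pushing it towards the mixer's +y turns the head clockwise seen from above. The other wing's +y face serves as well
- stop_head: the turning head of the stop (dome and wings); origin on its axis at deck height while the button is out; its x axis runs along the wings, away from the near wing's tip
- wing_push_faces: part of the stop's head (same origin and axes): the side faces of the two wings, with the dome rim next to them, that are pushed to turn the head clockwise: of the near wing the -y face, of the far wing the +y face
- wing_back_faces: part of the stop's head (same origin and axes): the other side faces of the wings, with the rim next to them. Force on these and on the push faces at once means that the head is pinched
- stop_press (a joint): how far the stop is pressed in: 0 out, about 0.0055 m latched, 0.0075 m at its end stop. It springs out with 4 N at 0 and 6 N when in; on the way in the catch lifts the resistance to 8 or 9 N at 2 to 4 mm, then snaps in and it drops to 6 N: press to the end stop (a force stop under 12 N ends too early)
- stop_twist (a joint): clockwise turn of the stop's head seen from above: 0 at rest, 0.9 rad at its end stop. It lets the latch go between 0.4 and 0.5 rad. A spring turns it back to 0 in about a second when let go (2 to 3 N at a wing to hold it)
- reset_button_top (a point): top centre of the reset button, a round push button 20 mm across in a black ring 36 mm across, 91 mm above the bench, 80 mm to the right of the stop
- reset_button (a joint): how far the reset button is pressed: 0 out, 0.005 m fully in (5 N); it springs back
- speed_pointer (a point): white mark on top of the speed knob's bar, 14 mm from its axis; the knob turns easily and is to be left alone
- roller_tube_1: capped blood tube, 16 x 81 mm, lying loose along the rollers, in the groove nearest the deck; origin at its round end
- roller_tube_2: the same, in the middle groove
- roller_tube_3: the same, in the rear groove
- lab_timer: loose wind-up timer with a round dial, 64 x 64 x 43 mm, on the bench to the right of the mixer: not a part of the job; origin under its centre
- marker_pen: loose marker pen, 17 x 135 x 16 mm, on the bench in front on the right; origin under its centre

How it is judged:
By the outcome, as a careful person would: the job done as asked, in the order asked, and still so for the second after the job is handed in, with the robot touching nothing.
It also fails if it takes over 46 s, if anything falls off the work surface, if the arm or the gripper's body presses on something with over 40 N, if the wrist force passes 120 N, or if a joint passes its speed limit or range.

## Working session

There is one attempt and no reset: what is moved stays moved. The work goes in short steps, Python scripts to look and compute and a tool call to move; the robot and the scene stay as the last step left them, time stands still between calls to the robot, and variables do not carry over. Pictures are saved under pics/ and viewed, at most 10 in all, crops included, and the job is handed in when it is done.

Besides the shell and the picture viewer there is one more tool, called after "Emit:" as name(argument=value, ...) on one line, values as JSON. drive_tool: Moves the arm, as the interface text tells. Its arguments: {"type":"object","properties":{"plan":{"type":"array"}},"required":["plan"]}

```bash
mkdir -p pics; ls; python3 - <<'E'
from cell import robot
import cv2,numpy as np
s=robot.read_state();print(s)
for n in("top","side"):
    im=robot.read_camera(n);cv2.imwrite(f"pics/{n}0.png",im[...,::-1]);m=robot.camera_model(n);print(n,np.round(m["camera_matrix"],1).tolist(),np.round(m["world_to_cam"],4).tolist())
E
```

```text
pics
{'t': 0.0, 'q': array([-1.31737664e+00,  1.31150892e-01,  1.48928933e+00, -6.58579601e-06,
        1.52300872e+00, -8.53821367e-02]), 'qvel': array([ 0.00112907, -0.0004431 ,  0.0003492 ,  0.00099163, -0.00148445,
        0.00125221]), 'joint_efforts': array([ 9.41469102e-05, -5.59846866e+01, -4.91758025e+01,  7.68182008e-02,
        3.51621467e-02, -2.10824537e-04]), 'eef_pos': array([ 0.19929732, -0.56531875,  0.21758808]), 'orientation': array([ 9.85685494e-01,  1.68591950e-01, -8.11672256e-05, -9.24594329e-04]), 'force': array([0.00404529, 0.13233914, 0.02941668]), 'wrist_torque': array([-0.02356678, -0.06035173,  0.02009034]), 'finger_force': 0.0, 'finger_gap': 0.09306330640205106}
top [[446.7, 0.0, 317.9], [0.0, 446.7, 193.5], [0.0, 0.0, 1.0]] [[-0.0032, -1.0, 0.0016, 0.023], [-0.9846, 0.0029, -0.175, 0.5457], [0.175, -0.0021, -0.9846, 0.8697], [0.0, 0.0, 0.0, 1.0]]
side [[367.9, 0.0, 319.3], [0.0, 367.9, 198.2], [0.0, 0.0, 1.0]] [[0.9998, -0.0194, -0.0065, -0.5654], [-0.0163, -0.5631, -0.8262, 0.0806], [0.0124, 0.8262, -0.5633, 0.8874], [0.0, 0.0, 0.0, 1.0]]
```

View pics/top0.png

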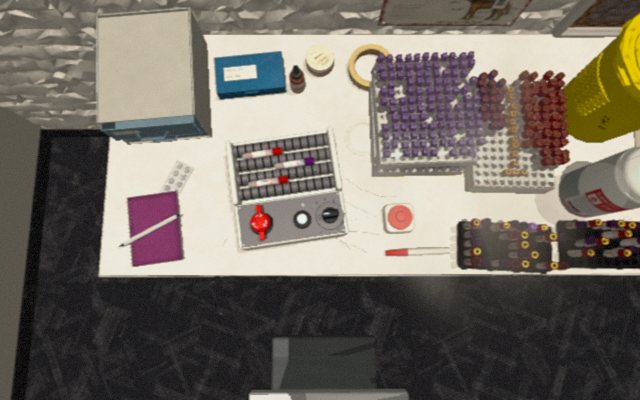

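View pics/side0.png

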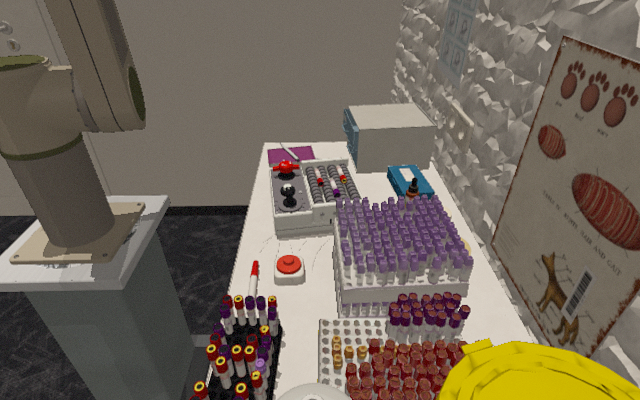

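The top view shows the mixer slightly yawed, with the stop at about (260,221), reset at (302,218) and the knob at (330,214). I'll measure by masks next.

```bash
cat > h.py <<'E'
from cell import robot
import cv2,numpy as np
def ray(n,uv,z,m=None):
    m=m or robot.camera_model(n);K=m["camera_matrix"];T=m["world_to_cam"];R=T[:3,:3];c=-R.T@T[:3,3]
    d=R.T@np.linalg.solve(K,[uv[0],uv[1],1]);return c+d*(z-c[2])/d[2]
def blob(mask,near,box):
    x0,y0,x1,y1=box;M=np.zeros_like(mask);M[y0:y1,x0:x1]=mask[y0:y1,x0:x1]
    n,l,s,c=cv2.connectedComponentsWithStats(M.astype(np.uint8))
    i=1+np.argmax(s[1:,4]);ys,xs=np.nonzero(l==i);return c[i],s[i],np.c_[xs,ys]
E
python3 - <<'E'
from h import *
im=robot.read_camera("top").astype(int);r,g,b=im[...,0],im[...,1],im[...,2]
c,s,p=blob((r>130)&(g<80)&(b<80),0,(235,195,285,250));print("stop",c,s)
print("stop world",ray("top",c,.07+.030))
P=np.array([ray("top",q,.07+.0255)[:2] for q in p]);m=cv2.PCACompute(P.astype(np.float32),None)
print("pca",m[0],m[1], np.degrees(np.arctan2(m[1][0,1],m[1][0,0])))
e=(P-m[0])@m[1][0];print(e.min(),e.max())
c,s,p=blob((r>170)&(g>170)&(b>170),0,(292,206,313,230));print("reset",c,s,ray("top",c,.091))
cv2.imwrite("pics/c.png",cv2.resize(im[120:260,220:360].astype(np.uint8)[...,::-1],None,fx=4,fy=4,interpolation=cv2.INTER_CUBIC))
E
```

```text
stop [259.65165165 221.85885886] [250 205  20  36 333]
stop world [0.48173978 0.13328296 0.1       ]
pca [[0.48230132 0.13386971]] [[ 0.98782396  0.15557553]
 [-0.15557553  0.98782396]] 8.950177
-0.03496551874016072 0.033580716786812875
reset [301.64788732 218.43661972] [297 214  10  10  71] [0.48917745 0.05321355 0.091     ]
```

View pics/c.png

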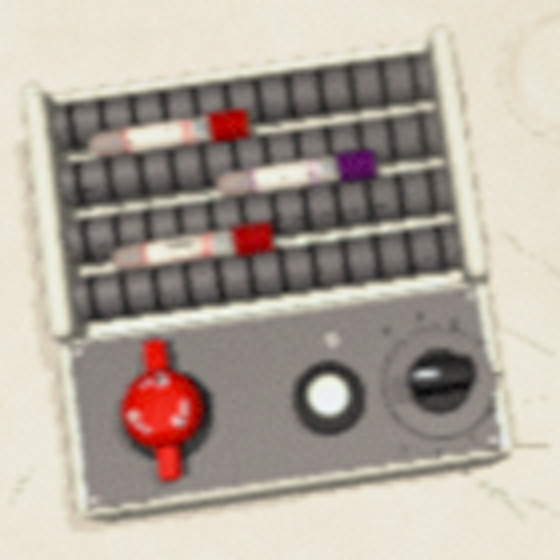

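The deck is clear, the wings are straight, and mixer yaw is about 8.5°. I'll shut the fingers, square the tool to the mixer and go above the stop.

```bash
cat >> h.py <<'E'
from scipy.spatial.transform import Rotation as Ro
Y=np.radians(8.5);STOP=np.array([.482,.1335]);RESET=np.array([.489,.0532])
RT=np.array([[np.cos(Y),np.sin(Y),0],[np.sin(Y),-np.cos(Y),0],[0,0,-1]]) # tool square to mixer
def mix(dx,dy,o=STOP): return o+np.array([[np.cos(Y),-np.sin(Y)],[np.sin(Y),np.cos(Y)]])@[dx,dy]
def go(xyz,R=None):
    s=robot.read_state();C=Ro.from_quat(s["orientation"]).as_matrix();R=C if R is None else R
    rv=Ro.from_matrix(C.T@R).as_rotvec()/.12
    print("t",round(s["t"],2),"pos",s["eef_pos"].round(4),"F",s["force"].round(1),"shift units",(R.T@(np.array(xyz)-s["eef_pos"])/.15).round(3),"turn",rv.round(3))
E
python3 -c "
from h import *
go([*STOP,.2],RT)"
```

```text
t 0.15 pos [ 0.1994 -0.5655  0.2178] F [-0.7 -0.   0.6] shift units [ 2.552 -4.33   0.119] turn [-0.012  0.     1.587]
```

Emit:
drive_tool(plan=[0,0,0,0,0,0.8,0,0,0,0,0,0,0.79,0,0.11,-0.19,0,0,0,0,0,0.11,-0.19,0,0,0,0,0,0.11,-0.19,0,0,0,0,0,0.11,-0.19,0,0,0,0,0,0.11,-0.19,0,0,0,0,0,0.11,-0.19,0,0,0,0,0,0.11,-0.19,0,0,0,0,0,0.11,-0.19,0,0,0,0,0])

```text
t: 0.98
eef_pos: [0.2965, -0.3193, 0.2183]
orientation: [0.997, 0.074, -0.0, -0.0]
force: [0.5, 0.5, 0.4]
finger_gap: 0.0309
finger_force: 0.0
```

Emit:
drive_tool(plan=[0.11,-0.19,0,0,0,0,0,0.11,-0.19,0,0,0,0,0,0.11,-0.19,0,0,0,0,0,0.11,-0.19,0,0,0,0,0,0.11,-0.19,0,0,0,0,0,0.11,-0.19,0,0,0,0,0,0.11,-0.19,0,0,0,0,0,0.11,-0.19,0,0,0,0,0,0.11,-0.19,0,0,0,0,0,0.11,-0.19,0,0,0,0,0])

```text
t: 1.82
eef_pos: [0.4177, -0.013, 0.2186]
orientation: [0.997, 0.074, 0.0, 0.0]
force: [0.3, -0.2, 0.5]
finger_gap: 0.0007
finger_force: 0.0
```

```bash
python3 - <<'E'
from h import *
go([*STOP,.17],RT)
m=robot.camera_model("wrist");im=robot.read_camera("wrist");cv2.imwrite("pics/w.png",im[...,::-1]);T=m["world_to_cam"]
for n,p in(("stop",[*STOP,.1115]),("reset",[*RESET,.091])):
    q=m["camera_matrix"]@(T[:3,:3]@p+T[:3,3]);print(n,q[:2]/q[2])
E
```

```text
t 1.82 pos [ 0.4177 -0.013   0.2186] F [ 0.3 -0.2  0.5] shift units [ 0.568 -0.903  0.324] turn [ 0.001 -0.002 -0.003]
stop [132.38506925  87.03487509]
reset [247.49778496  95.28471929]
```

View pics/w.png

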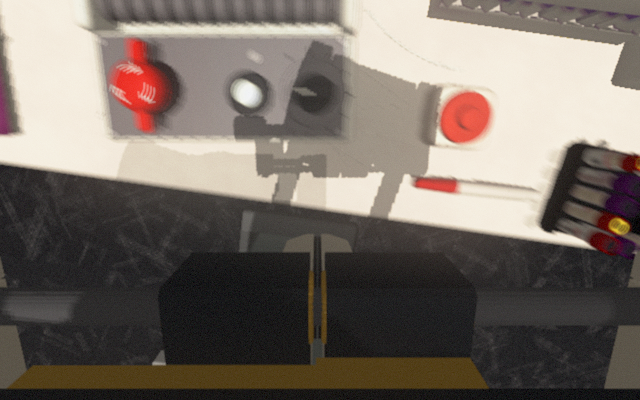

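Emit:
drive_tool(plan=[0.095,-0.15,0.04,0,0,0,0,0.095,-0.15,0.04,0,0,0,0,0.095,-0.15,0.04,0,0,0,0,0.095,-0.15,0.04,0,0,0,0,0.095,-0.15,0.04,0,0,0,0,0.095,-0.15,0.04,0,0,0,0,0,0,0.04,0,0,0,0,0,0,0,0,0,0,0,0,0,0,0,0,0,0,0,0,0,0,0,0,0])

```text
t: 2.7
eef_pos: [0.482, 0.1306, 0.1768]
orientation: [0.997, 0.074, -0.0, 0.0]
force: [0.1, 0.1, 0.7]
finger_gap: 0.0007
finger_force: 0.0
```

```bash
python3 - <<'E'
from h import *
go([*STOP,.115],RT)
m=robot.camera_model("wrist");im=robot.read_camera("wrist");cv2.imwrite("pics/w2.png",im[...,::-1]);T=m["world_to_cam"];i=im.astype(int)
for n,p in(("stop",[*STOP,.1115]),("reset",[*RESET,.091]),("nearwingtip",[*mix(-.0345,0),.1015]),("farwingtip",[*mix(.0345,0),.1015])):
    q=m["camera_matrix"]@(T[:3,:3]@p+T[:3,3]);print(n,q[:2]/q[2])
E
```

```text
t 2.7 pos [0.482  0.1306 0.1768] F [0.1 0.1 0.7] shift units [ 0.003 -0.019  0.412] turn [ 0.003  0.002 -0.008]
stop [312.56089699 213.33055376]
reset [422.00116851 211.93408165]
nearwingtip [312.9804676  255.12405414]
farwingtip [312.46270592 160.63005236]
```

View pics/w2.png

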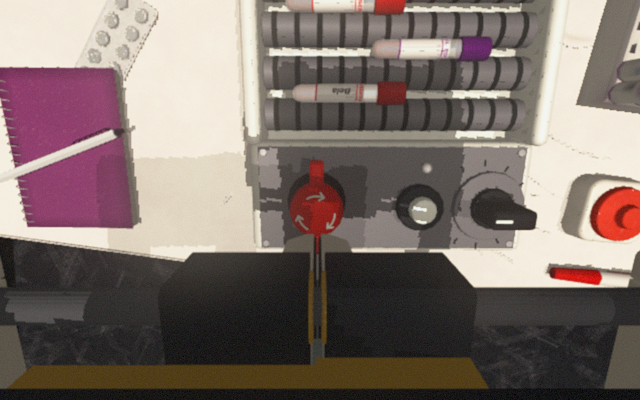

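Emit:
drive_tool(plan=[0,-0.01,0.08,0,0,0,0,0,0,0.08,0,0,0,0,0,0,0.08,0,0,0,0,0,0,0.08,0,0,0,0,0,0,0.08,0,0,0,0,0,0,0.02,0,0,0,0,0,0,0.02,0,0,0,0,0,0,0.02,0,0,0,0,0,0,0.02,0,0,0,0,0,0,0,0,0,0,0])

```text
t: 3.58
eef_pos: [0.4821, 0.1329, 0.1049]
orientation: [0.997, 0.074, 0.0, 0.0]
force: [-2.8, -0.6, 5.7]
finger_gap: 0.0006
finger_force: 2.9
```

Emit:
drive_tool(plan=[0,0,0.005,0,0,0,0,0,0,0.005,0,0,0,0,0,0,0.005,0,0,0,0,0,0,0,0,0,0,0,0,0,0,0,0,0,0,0,0,0,0,0,0,0,0,0,0,0,0,0,0,0,0,0,0,0,0,0,0,0,0,0,0,0,0,0,0,0,0,0,0,0])

```text
t: 4.42
eef_pos: [0.4824, 0.133, 0.1037]
orientation: [0.997, 0.074, 0.0, 0.0]
force: [-4.3, -1.1, 8.3]
finger_gap: -0.0001
finger_force: 4.5
```

Emit:
drive_tool(plan=[0,0,0.007,0,0,0,0,0,0,0.007,0,0,0,0,0,0,0.006,0,0,0,0,0,0,0,0,0,0,0,0,0,0,0,0,0,0,0,0,0,0,0,0,0,0,0,0,0,0,0,0,0,0,0,0,0,0,0,0,0,0,0,0,0,0,0,0,0,0,0,0,0])

```text
t: 5.25
eef_pos: [0.4832, 0.1331, 0.1033]
orientation: [0.997, 0.074, 0.001, 0.0]
force: [-12.4, -1.7, 27.9]
finger_gap: 0.0004
finger_force: 13.9
```

Emit:
drive_tool(plan=[0,0,-0.04,0,0,0,0,0,0,-0.07,0,0,0,0,0,0,-0.07,0,0,0,0,0,0,-0.07,0,0,0,0,-0.05,0.08,0,0,0,0,0,-0.05,0.08,0,0,0,0,0,-0.05,0.08,0,0,0,0,0,-0.05,0.06,0,0,0,0,0,0,0,0,0,0,0,0,0,0,0,0,0,0,0])

```text
t: 6.08
eef_pos: [0.4587, 0.0834, 0.1368]
orientation: [0.997, 0.073, 0.0, -0.0]
force: [-0.4, -0.2, 0.2]
finger_gap: 0.0007
finger_force: 0.0
```

```bash
python3 - <<'E'
from h import *
m=robot.camera_model("wrist");im=robot.read_camera("wrist");T=m["world_to_cam"];i=im.astype(int)
for z in (.106,.1115):
  for n,p in(("stop",[*STOP,z]),("farwingtip",[*mix(.0345,0),z-.01])):
    q=m["camera_matrix"]@(T[:3,:3]@p+T[:3,3]);print(z,n,q[:2]/q[2])
a=im[80:400,60:460];b=robot.read_camera("side")[130:230,240:360];b=cv2.resize(b,None,fx=3.2,fy=3.2,interpolation=cv2.INTER_CUBIC)
cv2.imwrite("pics/w3.png",np.hstack([a,b])[...,::-1])
go([*mix(-.029,-.045),.14],RT)
E
```

```text
0.106 stop [234.74868962 179.01427623]
0.106 farwingtip [235.11752146 115.88697743]
0.1115 stop [232.48437443 180.80833601]
0.1115 farwingtip [232.87908853 115.94458408]
t 6.18 pos [0.4591 0.0841 0.137 ] F [-0.2 -0.5  0.4] shift units [ 0.006 -0.003 -0.02 ] turn [-0.002 -0.003 -0.006]
```

View pics/w3.png

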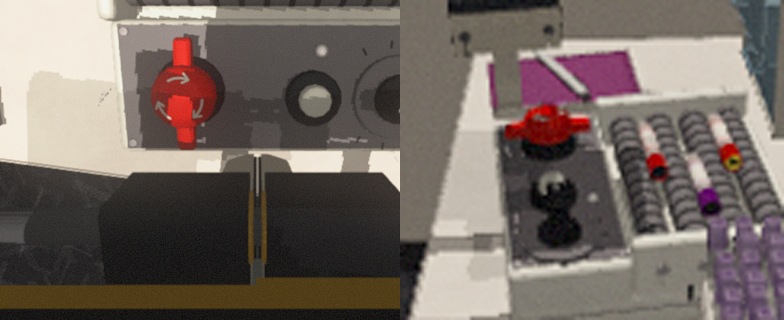

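```bash
python3 - <<'E'
from h import *
a=cv2.imread("pics/side0.png")[...,::-1];b=robot.read_camera("side")
for im in(a,b):
    i=im.astype(int);M=(i[...,0]>110)&(i[...,1]<70)&(i[...,2]<70);c,s,p=blob(M,0,(265,150,310,185));print("side",c.round(2),s)
for im in(cv2.imread("pics/top0.png")[...,::-1],robot.read_camera("top")):
    i=im.astype(int);M=(i[...,0]>130)&(i[...,1]<80)&(i[...,2]<80);c,s,p=blob(M,0,(235,195,285,250));print("top",c.round(2),s)
E
```

```text
side [285.14 166.49] [273 161  26  11 152]
side [287.09 167.62] [275 162  25  12 128]
top [259.67 221.78] [250 205  20  36 333]Traceback (most recent call last):
  File "<stdin>", line 6, in <module>
  File "h.py", line 9, in blob
    i=1+np.argmax(s[1:,4]);ys,xs=np.nonzero(l==i);return c[i],s[i],np.c_[xs,ys]
        ~~~~~~~~~^^^^^^^^^
    return _wrapfunc(a, 'argmax', axis=axis, out=out, **kwds)
    return bound(*args, **kwds)
ValueError: attempt to get argmax of an empty sequence
```

Side view confirms the head sits lower, i.e. latched. Next I'll go down beside the near wing.

Emit:
drive_tool(plan=[0,0,0.08,0,0,0,0,0,0,0.08,0,0,0,0,0,0,0.08,0,0,0,0,0,0,0.08,0,0,0,0,0,0,0.05,0,0,0,0,0,-0.03,0,0,0,0,0,0,-0.03,0,0,0,0,0,0,-0.03,0,0,0,0,0,0,-0.03,0,0,0,0,0,0,-0.03,0,0,0,0,0])

```text
t: 7.12
eef_pos: [0.4562, 0.1069, 0.0822]
orientation: [0.997, 0.074, 0.001, -0.0]
force: [-0.5, -0.1, 0.5]
finger_gap: 0.0005
finger_force: 0.0
```

Emit:
drive_tool(plan=[0,-0.015,0,0,0,0,0,0,-0.015,0,0,0,0,0,0,-0.015,0,0,0,0,0,0,-0.015,0,0,0,0,0,0,0,0,0,0,0,0,0,0,0,0,0,0,0,0,0,0,0,0,0,0,0,0,0,0,0,0,0,0,0,0,0,0,0,0,0,0,0,0,0,0,0])

```text
t: 7.95
eef_pos: [0.4544, 0.1151, 0.0814]
orientation: [0.997, 0.074, 0.0, -0.0]
force: [-0.4, -2.5, 2.5]
finger_gap: 0.0003
finger_force: 1.2
```

```bash
python3 - <<'E'
from h import *
im=robot.read_camera("wrist");b=robot.read_camera("side")[130:230,240:360];b=cv2.resize(b,None,fx=3.2,fy=3.2,interpolation=cv2.INTER_CUBIC)
cv2.imwrite("pics/w4.png",np.hstack([im[80:400,60:460],b])[...,::-1])
go([*mix(-.029,-.005),.082],RT)
E
```

```text
t 8.05 pos [0.4543 0.1151 0.0814] F [-0.4 -2.4  1.6] shift units [ 0.007 -0.061 -0.004] turn [-0.    -0.001 -0.004]
```

View pics/w4.png

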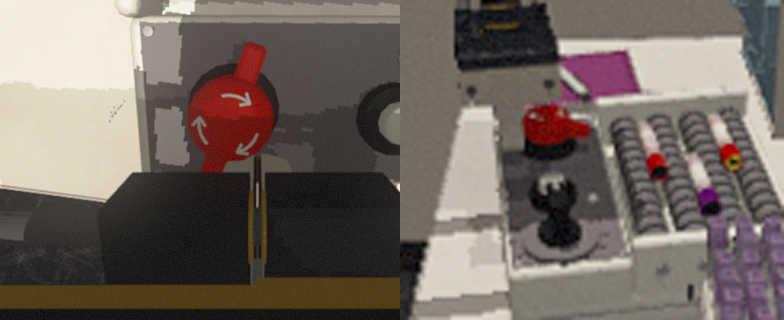

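The head is already turned by about 0.4 rad, so I'll keep pushing.

Emit:
drive_tool(plan=[0,-0.012,0,0,0,0,0,0,-0.012,0,0,0,0,0,0,-0.012,0,0,0,0,0,0,-0.012,0,0,0,0,0,0,0,0,0,0,0,0,0,0,0,0,0,0,0,0,0,0,0,0,0,0,0,0,0,0,0,0,0,0,0,0,0,0,0,0,0,0,0,0,0,0,0])

```text
t: 8.88
eef_pos: [0.4529, 0.1223, 0.0812]
orientation: [0.997, 0.074, -0.0, -0.0]
force: [-1.2, -2.9, -0.4]
finger_gap: 0.0005
finger_force: 1.3
```

```bash
python3 - <<'E'
from h import *
im=robot.read_camera("wrist");b=robot.read_camera("side")[130:230,240:360];b=cv2.resize(b,None,fx=3.2,fy=3.2,interpolation=cv2.INTER_CUBIC)
cv2.imwrite("pics/w5.png",np.hstack([im[80:400,60:460],b])[...,::-1])
go([*mix(-.029,-.005),.082],RT)
E
```

```text
t 8.98 pos [0.453  0.1223 0.0812] F [-0.6 -2.8 -0.1] shift units [ 0.009 -0.012 -0.005] turn [-0.001  0.005 -0.003]
```

View pics/w5.png

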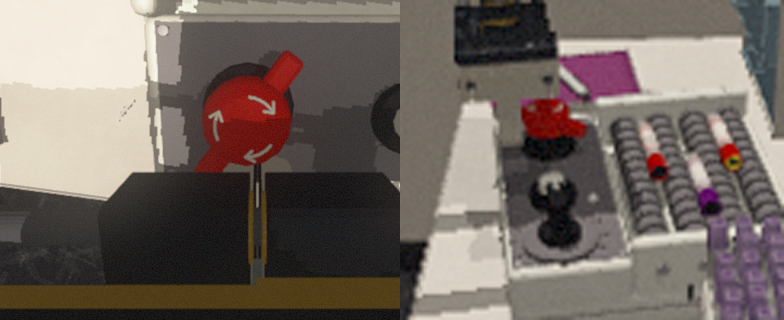

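Released: the dome is clearly higher and the turn is about 0.65 rad. I'll back off and lift, then go above reset.

Emit:
drive_tool(plan=[0,0.06,0,0,0,0,0,0,0.06,0,0,0,0,0,0,0.06,0,0,0,0,0,0,0.05,0,0,0,0,0,0,0,-0.1,0,0,0,0,0,0,-0.12,0,0,0,0,0,0,-0.12,0,0,0,0,0,0,-0.12,0,0,0,0,0,0,0,0,0,0,0,0,0,0,0,0,0,0])

```text
t: 9.82
eef_pos: [0.4594, 0.0876, 0.1514]
orientation: [0.997, 0.074, 0.001, -0.0]
force: [0.2, -1.3, -0.4]
finger_gap: 0.0002
finger_force: 0.0
```

```bash
python3 - <<'E'
from h import *
m=robot.camera_model("wrist");im=robot.read_camera("wrist");b=robot.read_camera("side")
i=b.astype(int);M=(i[...,0]>110)&(i[...,1]<70)&(i[...,2]<70);c,s,p=blob(M,0,(265,150,310,185));print("side",c.round(2),s)
b=cv2.resize(b[130:230,240:360],None,fx=3.2,fy=3.2,interpolation=cv2.INTER_CUBIC)
cv2.imwrite("pics/w6.png",np.hstack([im[80:400,60:460],b])[...,::-1])
i=im.astype(int);M=(i.min(2)>110);T=m["world_to_cam"];q=m["camera_matrix"]@(T[:3,:3]@[*RESET,.091]+T[:3,3]);q=q[:2]/q[2];print("pred",q)
u,v=q.astype(int)
c,s,p=blob(M,0,(u-32,v-30,u+32,v+30));print(c,s,ray("wrist",c,.091,m))
go([*RESET,.115],RT)
E
```

```text
side [288.18 165.5 ] [279 161  20  11 102]
pred [375.91851619 180.29645822]
[378.26190476 171.4047619 ] [367 166  24  15 168] [0.49494083 0.05278014 0.091     ]
t 9.92 pos [0.4579 0.0877 0.1494] F [ 0.1 -1.  -0.2] shift units [0.171 0.258 0.229] turn [-0.001  0.009 -0.007]
```

View pics/w6.png

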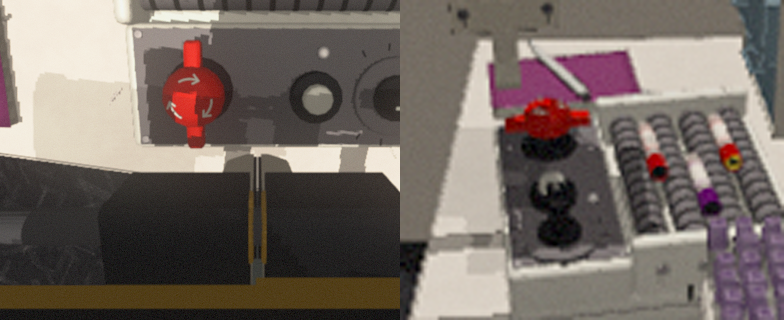

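The stop is out and back at rest. The reset cap is where predicted, so I'll go over it and down.

Emit:
drive_tool(plan=[0.045,0.066,0,0,0,0,0,0.045,0.066,0,0,0,0,0,0.045,0.066,0,0,0,0,0,0.04,0.066,0,0,0,0,0,0,0,0.1,0,0,0,0,0,0,0.1,0,0,0,0,0,0,0.1,0,0,0,0,0,0,0.05,0,0,0,0,0,0,0,0,0,0,0,0,0,0,0,0,0,0])

```text
t: 10.75
eef_pos: [0.4901, 0.0524, 0.0976]
orientation: [0.997, 0.074, -0.001, -0.0]
force: [0.5, 1.1, -0.0]
finger_gap: 0.0002
finger_force: 0.0
```

Emit:
drive_tool(plan=[0,0,0.015,0,0,0,0,0,0,0.015,0,0,0,0,0,0,0.015,0,0,0,0,0,0,0.015,0,0,0,0,0,0,0.01,0,0,0,0,0,0,0,0,0,0,0,0,0,0,0,0,0,0,0,0,0,0,0,0,0,0,0,0,0,0,0,0,0,0,0,0,0,0,0])

```text
t: 11.58
eef_pos: [0.4907, 0.0529, 0.0878]
orientation: [0.997, 0.074, 0.001, 0.0]
force: [3.2, 0.5, 3.3]
finger_gap: 0.0004
finger_force: 1.8
```

Emit:
drive_tool(plan=[0,0,0.006,0,0,0,0,0,0,0.006,0,0,0,0,0,0,0.006,0,0,0,0,0,0,0,0,0,0,0,0,0,0,0,0,0,0,0,0,0,0,0,0,0,0,0,0,0,0,0,0,0,0,0,0,0,0,0,0,0,0,0,0,0,0,0,0,0,0,0,0,0])

```text
t: 12.42
eef_pos: [0.4908, 0.0529, 0.0861]
orientation: [0.997, 0.074, 0.001, 0.0]
force: [-1.4, -0.9, 14.4]
finger_gap: 0.0004
finger_force: 7.2
```

Emit:
drive_tool(plan=[0,0,0.005,0,0,0,0,0,0,0.005,0,0,0,0,0,0,0,0,0,0,0,0,0,0,0,0,0,0,0,0,0,0,0,0,0,0,0,0,0,0,0,0,0,0,0,0,0,0,0,0,0,0,0,0,0,0,0,0,0,0,0,0,0,0,0,0,0,0,0,0])

```text
t: 13.25
eef_pos: [0.4909, 0.0529, 0.0859]
orientation: [0.997, 0.074, 0.001, 0.0]
force: [-7.3, -0.1, 25.5]
finger_gap: 0.0004
finger_force: 13.1
```

Hard stop at 5 mm travel. Lifting clear.

Emit:
drive_tool(plan=[0,0,-0.04,0,0,0,0,0,0,-0.1,0,0,0,0,0,0,-0.15,0,0,0,0,0,0,-0.15,0,0,0,0,0,0,-0.15,0,0,0,0,-0.1,0,-0.1,0,0,0,0,-0.15,0,0,0,0,0,0,-0.15,0,0,0,0,0,0,-0.1,0,0,0,0,0,0,0,0,0,0,0,0,0])

```text
t: 14.08
eef_pos: [0.4131, 0.0417, 0.1855]
orientation: [0.997, 0.074, -0.002, -0.0]
force: [-0.3, -0.8, 0.0]
finger_gap: 0.0005
finger_force: 0.0
```

```bash
python3 - <<'E'
from h import *
im=robot.read_camera("wrist");b=robot.read_camera("side")
b=cv2.resize(b[130:230,240:360],None,fx=3.2,fy=3.2,interpolation=cv2.INTER_CUBIC)
cv2.imwrite("pics/w7.png",np.hstack([im[0:320,150:550],b])[...,::-1]);go([.4,0,.2])
E
```

```text
t 14.18 pos [0.4155 0.0418 0.1861] F [-0.7 -0.2  0.6] shift units [-0.143  0.26  -0.093] turn [0. 0. 0.]
```

View pics/w7.png

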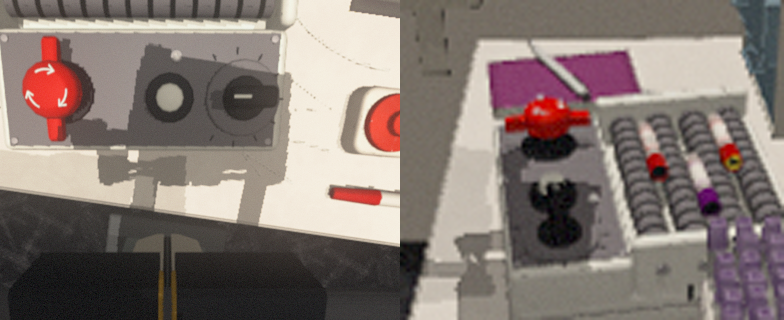

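The stop at (52,90) is out and untwisted, and the reset cap at (168,97) is back out. The knob, tubes and bench items are unchanged, so I'm handing in.

```bash
python3 -c "
from cell import robot
print(robot.close_job())"
```

```text
the job is handed in; nothing more can be done
None
```

I did the stop check in the order asked and handed it in at about 14 s: stop pressed to its end stop and latched, wing turned clockwise until it sprang up, reset pressed about 5 mm to a hard stop and let go; the last pictures show both buttons out, and the knob, tubes and bench things look unmoved.

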